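# Put the spare keys away in the dovetail-lidded key box

### The arm

A 7-joint arm with a two-finger parallel gripper is mounted at the origin on the work surface. World frame = base frame: x ahead of the robot, y to its left, z up, the work surface at z = 0. Lengths are in m, angles in rad, forces in N, time in s.
With the tool pointing down it reaches from about 0.425 to 0.875 m from the base axis. Payload 9.9 kg.
Tool frame: the origin (TCP) lies midway between the tips of the shut fingers; the grasp point (between the pads) lies grasp_offset behind it (grasp_offset is the distance from the TCP to the grasp point, in m); z points along the fingers, y is the line along which they close (so a half turn about z gives the same grasp; the last joint's range is limited). The gripper opens to 85 mm and grips with 20 to 120 N. Pads are 22 mm wide; open, the fingers measure 114 mm over their backs; the gripper's body (76 mm by 85 mm) begins 54 mm behind the grasp point. The pads swing forward as they close: fully open they stand 13 mm farther back than shut.
Start: joints at [-1.247, 0.576, 0.025, 1.437, -0.015, 1.129, -0.057], TCP at [0.268, 0.62, 0.231] pointing down, gripper open.
Joint ranges: [-2.76, 2.76], [-0.34, 2.15], [-1.52, 1.57], [0.19, 2.46], [-1.09, 4.23], [0.17, 1.99], [-2.82, 2.82]. Speed limits (rad/s): [2.22, 2.22, 3.01, 3.01, 3.14, 3.14, 3.14].

### API

Orientations are given as a rotation vector (axis times angle).
In Python, from plant import * gives the robot as it stands. The module is installed in compiled form; this text tells all that it offers.
- The arm moves only by the tool arm_command, never from a script. Its argument "plan" is a list of rows, each a list of 3 entries, a list of its own where there are three numbers: the opening, from 0 (shut) to 1 (fully open), then the shift along the tool's x, y, z in units of 0.15 m (1.0 is 0.15 m), then the turn, a rotation vector about the tool's x, y, z in units of pi/2 rad (1.0 is pi/2 rad). In form: [[hand, [x, y, z], [rx, ry, rz]], ...]. A call has 1 to 20 rows; each row shifts and turns the commanded pose from where the row before left it, along the tool's axes as they then stand; what a row does not reach is not made up. A row lasts 1/12 s, in which the tool goes at most 41.7 mm and 7.16 degrees, less where a joint would pass 70% of its speed; a pose out of reach is approached as far as the arm can. A call with a number of a shift or a turn outside -1 to 1 is refused whole. A call with a gripper value outside its range is refused whole. The fingers move at their own pace and stop on an object; "newtons" is the grip in N (left out, the last holds). Time passes only in rows, so rows that do not move let the fingers close. It gives the time, the measured TCP pose, the force, the opening and the grip force at its end, in the units of the state.
- observe(): the state, without advancing time (a new reading comes with each control period).
- read_camera(name): name is "side" or "top"; returns a dict with "color" (480x640x3 uint8, red, green, blue), "fx", "fy", "cx", "cy" (pixels), "D" ([k1, k2, p1, p2, k3] as OpenCV has them; the pictures are not rectified), "world_to_cam" (4x4, takes a point from world to camera coordinates). Camera axes: x right, y down, z forward; pixel columns grow to the right and rows downward; lengths in m; the calibration is good to about 2 mm. A picture is of the moment at which its call begins. There is no depth.
- sign_off(): hands the job in; it is judged then, once.
The state is a dict: "time_s": time; "qpos": joint angles; "dq": joint speeds; "joint_torque": joint torques, N m; "position": TCP position; "ee_rot": TCP orientation; "force": force on the tool from outside, world axes, zero at the start; "ft_torque": the same for the moment, N m; "width": finger opening in m; "gripper_force": force on a finger pad.
Only numpy, scipy, OpenCV 4.12 (cv2) and the standard library are available. Lean on these libraries where they do the work, as an engineer would, in place of code of your own. Each camera call takes 0.05 s, during which the arm holds its last target. There are 200 camera calls.

### The job

Put the spare keys away: slide the dovetailed lid out of the birch key box and lift it off, lay every key from the copper tray inside the box, then slide the lid back into its tapered way, narrow end first, and push it until it wedges tight with its ends flush with the box. Leave the spring clip in the tray and everything else on the table where it is.

Things in the scene. Friction and masses are not known exactly. Their poses are not given: they have to be found in the camera images.
- key_box: birch plywood key box, screwed to the table, 180 mm long (x), 47 mm high, tapered in plan: 145 mm wide at the open -x end, 120 mm at the +x end. Origin: centre of its underside, z up. The lid runs on two ledges at z = 36 mm between two darker side rails (to z = 47 mm); both ends are open above z = 36 mm. +x is the way the lid slides shut: it enters and leaves over the wide -x end.
- box_floor (a point): centre of the box's inner floor (6 mm above the table; axes as the box). The cavity is 160 mm long (x), 85 mm wide at the +x end to 108 mm at the -x end, and 30 mm deep up to the ledges.
- lid_home (a point): where the lid handle's centre lies when the lid is tight and flush (x = 0, y = 0, z = 58 mm of the box; axes as the box). There is no end stop: the rails converge 0.07 mm per side per mm and overhang 4 mm, so the taper alone stops the lid; a push of 10 to 15 N wedges it here to within 1 mm.
- lid: loose tapered wooden lid, 180 mm long (x), 10 mm thick, about 180 g, long edges bevelled: underside 125 mm wide at its -x end, 100 mm at the leading +x end, top 8 mm narrower. Origin: centre of its underside. It starts 10 to 30 mm short of tight. 57 mm or more back from tight it clears the overhang and lifts off or sets in from above (at 90 mm back, 2 mm play each side).
- lid_handle (a point): centre (half-way up) of the bar handle on the middle of the lid: 16 mm (x) by 60 mm (y) by 24 mm high; 22 mm above the lid's underside. x points to the lid's narrow end, z up.
- key_tray: copper-toned aluminium key tray, fixed, 180 mm (x) by 250 mm (y), floor 2 mm thick, rim only 5 mm high and 4 mm thick. Origin: centre of its underside.
- key1_head (a point): door key lying flat: black moulded plastic head 30 x 24 x 12 mm (x, y, z) and a steel blade 9 mm wide, 3 mm thick that sticks out 42 mm beyond the head along +x (mid-height, clear of the surface); whole key 72 mm long, 30 g. The point is the head's centre, half-way up; x points along the blade, z up. May be absent.
- key2_head (a point): door key lying flat: black moulded plastic head 30 x 24 x 12 mm (x, y, z) and a steel blade 9 mm wide, 3 mm thick that sticks out 42 mm beyond the head along +x (mid-height, clear of the surface); whole key 72 mm long, 30 g. The point is the head's centre, half-way up; x points along the blade, z up. May be absent.
- key3_head (a point): door key lying flat: black moulded plastic head 30 x 24 x 12 mm (x, y, z) and a steel blade 9 mm wide, 3 mm thick that sticks out 42 mm beyond the head along +x (mid-height, clear of the surface); whole key 72 mm long, 30 g. The point is the head's centre, half-way up; x points along the blade, z up. May be absent.
- key4_head (a point): door key lying flat: black moulded plastic head 30 x 24 x 12 mm (x, y, z) and a steel blade 9 mm wide, 3 mm thick that sticks out 42 mm beyond the head along +x (mid-height, clear of the surface); whole key 72 mm long, 30 g. The point is the head's centre, half-way up; x points along the blade, z up. May be absent.
- key5_head (a point): door key lying flat: black moulded plastic head 30 x 24 x 12 mm (x, y, z) and a steel blade 9 mm wide, 3 mm thick that sticks out 42 mm beyond the head along +x (mid-height, clear of the surface); whole key 72 mm long, 30 g. The point is the head's centre, half-way up; x points along the blade, z up. May be absent.
- spring_clip: steel spring clip, 52 x 32 x 25 mm, lying in the tray among the keys; stays in the tray. Origin: under its centre.
- salt_shaker: glass salt-shaker bottle with steel cap, 48 mm diameter, 105 mm tall, standing; origin at the centre of its foot. Not to be disturbed.
- doorstop: black silicone doorstop wedge, 120 x 40 x 28 mm; origin under its centre. Not to be disturbed.
- hook_strip: white plastic wall-hook strip lying flat at the back, 45 x 360 mm, 44 mm high over its hooks; origin under its centre. Not to be disturbed.
- glasses_case: grey glasses case, 60 x 155 x 36 mm; origin under its centre. Not to be disturbed.
- torch: aluminium pocket torch lying down, 120 mm long, 34 mm diameter; origin under its middle. Not to be disturbed.
Not all that is in view belongs to the job. What is shaped like the spring_clip but black, brown or turquoise is not meant.

How it is judged:
On the way, in this order (a step that is already met when the one before it is completed fails the run):
1. the lid is off the box (distance between lid_handle and key_box above 0.14 m), for 0.2 s.
2. every key present lies inside the box (x of key1_head in the frame of key_box between -0.08 and 0.08 m and y of key1_head in the frame of key_box between -0.055 and 0.055 m and z of key1_head in the frame of key_box between 0.006 and 0.035 m and x of key2_head in the frame of key_box between -0.08 and 0.08 m and y of key2_head in the frame of key_box between -0.055 and 0.055 m and z of key2_head in the frame of key_box between 0.006 and 0.035 m and x of key3_head in the frame of key_box between -0.08 and 0.08 m and y of key3_head in the frame of key_box between -0.055 and 0.055 m and z of key3_head in the frame of key_box between 0.006 and 0.035 m and x of key4_head in the frame of key_box between -0.08 and 0.08 m and y of key4_head in the frame of key_box between -0.055 and 0.055 m and z of key4_head in the frame of key_box between 0.006 and 0.035 m and x of key5_head in the frame of key_box between -0.08 and 0.08 m and y of key5_head in the frame of key_box between -0.055 and 0.055 m and z of key5_head in the frame of key_box between 0.006 and 0.035 m), for 0.2 s.
3. the lid is slid home and wedged (x of lid_handle in the frame of key_box between -0.002 and 0.004 m and y of lid_handle in the frame of key_box between -0.003 and 0.003 m and z of lid_handle in the frame of key_box between 0.054 and 0.062 m and angle between the x axis of lid_handle and the x axis of key_box, either way round below 0.03 rad and angle between lid_handle's own z axis and vertical below 0.04 rad), for 0.2 s.
At the end, for the whole second after the job is handed in: The lid is in its way, straight and level, at rest, no more than 2 mm short of (or 4 mm beyond) the point where both flanks touch the rails; every key present lies inside the box below the lid; the spring clip is still in the tray (all of step 2 and all of step 3 and x of spring_clip in the frame of key_tray between -0.09 and 0.09 m and y of spring_clip in the frame of key_tray between -0.125 and 0.125 m and linear speed of lid below 0.02 m/s).
It fails at once if the salt shaker is pushed more than 3 cm away or tipped over (distance of salt_shaker from where it was at the start of the episode above 0.03 m or angle between salt_shaker's own z axis and vertical above 0.5 rad).
It fails at once if the doorstop is pushed more than 3 cm away (distance of doorstop from where it was at the start of the episode above 0.03 m).
It fails at once if the hook strip is pushed more than 3 cm away (distance of hook_strip from where it was at the start of the episode above 0.03 m).
It fails at once if the glasses case is pushed more than 3 cm away (distance of glasses_case from where it was at the start of the episode above 0.03 m).
It fails at once if the torch is pushed more than 3 cm away (distance of torch from where it was at the start of the episode above 0.03 m).
Of key1, key2, key3, key4, key5 only 3 to 5 are there at a start; the rules pass over those that are not, and their reading is None.
At some moment in a run one of key1, key2, key3, key4, key5 may be knocked a few centimetres aside while the robot is not near it.
It also fails if it takes over 210 s, if anything falls off the work surface, if the arm or the gripper's body presses on something with over 40 N, if the wrist force passes 120 N, or if a joint passes its speed limit or range.

## Working session

There is one attempt and no reset: what is moved stays moved. The work goes in short steps, Python scripts to look and compute and a tool call to move; the robot and the scene stay as the last step left them, time stands still between calls to the robot, and variables do not carry over. Pictures are saved under pics/ and viewed, at most 14 in all, crops included, and the job is handed in when it is done.

Besides the shell and the picture viewer there is one more tool, called after "Request:" by a JSON object that holds its "op" and its "data". arm_command: Moves the arm, as the interface text tells. Shifts and turns lie within -1 to 1; 1 stands for 0.15 m of shift or pi/2 rad of turn. Its arguments: {"type":"object","properties":{"plan":{"type":"array","items":{"type":"array"}},"newtons":{"type":"number"}},"required":["plan"]}

```bash
mkdir -p pics; cat > h.py <<'E'
from plant import *
import numpy as np, cv2
from scipy.spatial.transform import Rotation as R
def snap(n,f):
    c=read_camera(n); cv2.imwrite('pics/'+f+'.png',c['color'][:,:,::-1])
    np.save('pics/'+f+'.npy',c,allow_pickle=True); return c
def load(f): return np.load('pics/'+f+'.npy',allow_pickle=True).item()
def K(c): return np.array([[c['fx'],0,c['cx']],[0,c['fy'],c['cy']],[0,0,1.]])
def p2w(c,uv,z):
    uv=np.array(uv,float).reshape(-1,1,2)
    n=cv2.undistortPoints(uv,K(c),np.array(c['D'],float))[:,0]
    T=np.linalg.inv(c['world_to_cam']); d=np.c_[n,np.ones(len(n))]@T[:3,:3].T; o=T[:3,3]
    s=(z-o[2])/d[:,2]; return o+d*s[:,None]
def w2p(c,P):
    T=np.array(c['world_to_cam']); r=cv2.Rodrigues(T[:3,:3])[0]
    return cv2.projectPoints(np.array(P,float).reshape(-1,1,3),r,T[:3,3],K(c),np.array(c['D'],float))[0][:,0]
def crop(f,x0,y0,x1,y1,s,out):
    im=cv2.imread('pics/'+f+'.png')[y0:y1,x0:x1]
    cv2.imwrite('pics/'+out+'.png',cv2.resize(im,None,fx=s,fy=s,interpolation=cv2.INTER_CUBIC))
E
python3 - <<'E'
from h import *
for n in ('top','side'):
    c=snap(n,n+'0'); print(n,np.linalg.inv(c['world_to_cam'])[:3].round(3),c['fx'])
print(observe())
E
```

```text
top [[-0.017 -0.996  0.082  0.428]
 [-1.     0.018  0.012 -0.016]
 [-0.014 -0.082 -0.997  1.407]] 521.9190664656314
side [[-0.938 -0.159  0.308  0.121]
 [-0.345  0.494 -0.798  1.132]
 [-0.025 -0.855 -0.518  0.792]] 567.4419082738906
{'time_s': 0.1, 'qpos': array([-1.24681791,  0.57646105,  0.02485191,  1.43783309, -0.01499326,
        1.12898531, -0.0565145 ]), 'dq': array([ 0.00040368, -0.0015332 ,  0.00112316, -0.00229565, -0.00140884,
        0.00076082, -0.00014536]), 'joint_torque': array([ 6.62932056e-03, -7.67300463e+01,  2.25799374e+00, -2.86608338e+01,
        1.58439553e-02,  8.61307955e-03,  2.71749716e-07]), 'position': array([0.26752228, 0.61928088, 0.23051703]), 'ee_rot': array([-6.36037425e-01, -3.07630875e+00,  2.33399760e-03]), 'force': array([ 0.02345284,  0.07101862, -0.58917393]), 'ft_torque': array([-0.03981693, -0.01910984,  0.00608509]), 'gripper_force': 0.0, 'width': 0.08526177862687602}
```

View pics/top0.png

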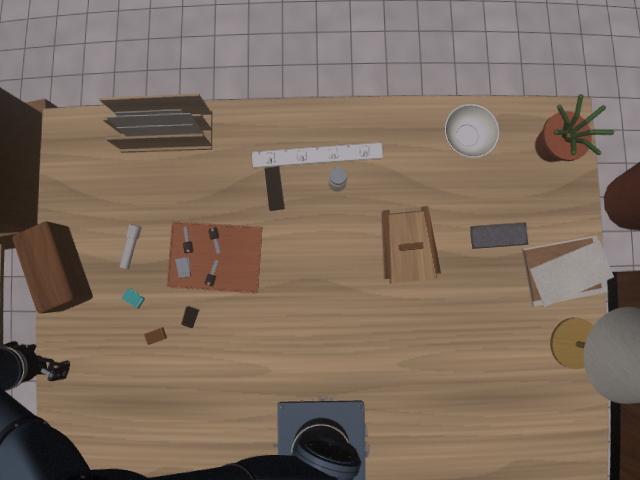

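View pics/side0.png

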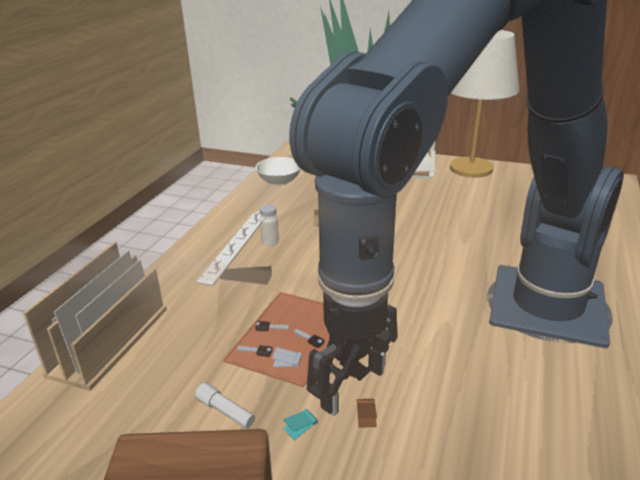

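The top view shows three keys: heads near (188,247), (213,232) and (210,281). The clip is at (183,267). The tray spans (168..262, 222..293). The box is near (410,246) with its wide end towards the bottom (the robot), and the handle is at (411,246). I'll enlarge both areas.

```bash
python3 - <<'E'
from h import *
crop('top0',370,195,450,295,6,'boxc'); crop('top0',160,215,270,300,7,'trayc')
E
```

```text
(no output)
```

View pics/boxc.png

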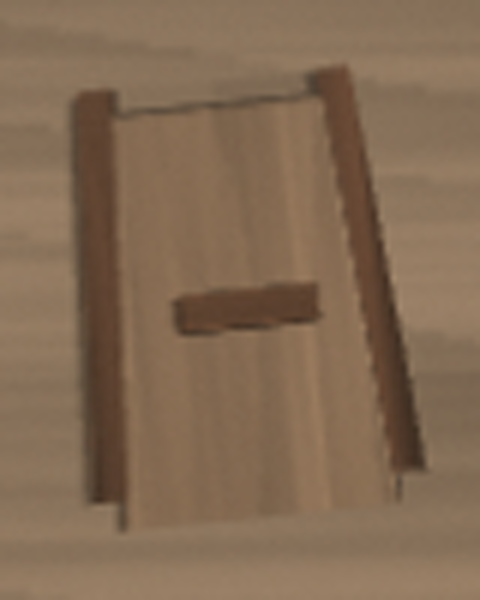

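View pics/trayc.png

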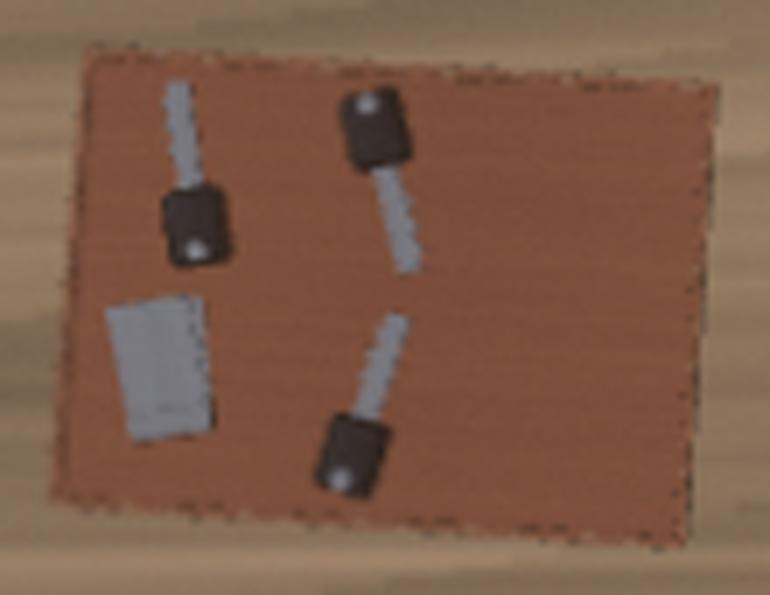

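```bash
cat >> h.py <<'E'
def uc(p,x0,y0,s): return (np.array(p,float)+.5)/s-.5+[x0,y0]
def fit2(model,W):  # rigid 2D fit -> x,y,yaw,resid(mm)
    m=np.array(model,float);W=np.array(W)[:,:2];a=m-m.mean(0);b=W-W.mean(0)
    th=np.arctan2((a[:,0]*b[:,1]-a[:,1]*b[:,0]).sum(),(a*b).sum())
    r=np.array([[np.cos(th),-np.sin(th)],[np.sin(th),np.cos(th)]])
    t=W.mean(0)-r@m.mean(0); return np.r_[t,th].round(4),((m@r.T+t-W)*1000).round(1).tolist()
E
python3 - <<'E'
from h import *
c=load('top0')
P=p2w(c,uc([(76,93),(88,503),(347,66),(426,470)],370,195,6),.047)
print('box',fit2([(.09,.06),(-.09,.0725),(.09,-.06),(-.09,-.0725)],P))
# lid top edges ends (z .046)
L=p2w(c,uc([(122,115),(312,97),(122,530),(400,502)],370,195,6),.046)
print('lid pts',L.round(4)[:,:2].tolist()); 
H=p2w(c,uc([(176,298),(318,283)],370,195,6),.070); print('handle far',H.round(4).tolist())
T=p2w(c,uc([(87,45),(717,86),(687,547),(52,500)],160,215,7),.005)
print('tray',fit2([(.09,.125),(.09,-.125),(-.09,-.125),(-.09,.125)],T))
for n,head,tip in [('A',[(165,192),(222,183),(230,260),(172,266)],(178,82)),('B',[(341,98),(396,88),(410,160),(355,172)],(408,270)),('C',[(335,412),(391,428),(367,498),(314,484)],(400,315))]:
    h=p2w(c,uc(np.mean(head,0),160,215,7),.012)[0];t=p2w(c,uc(tip,160,215,7),.0095)[0]
    d=t-h; print(n,h.round(4)[:2],'yaw',np.arctan2(d[1],d[0]).round(3),'len',np.hypot(*d[:2]).round(4))
print('clip',p2w(c,uc([(105,308),(200,296),(215,430),(133,441)],160,215,7),.02).round(3)[:,:2].tolist())
E
```

```text
box (array([ 0.531 , -0.2366,  0.0801]), [[0.6, -0.2], [-0.6, -1.8], [0.2, 0.1], [-0.2, 1.9]])
lid pts [[0.6054, -0.1894], [0.6119, -0.2735], [0.4241, -0.1843], [0.4337, -0.3062]]
handle far [[0.5228, -0.2073, 0.07], [0.5281, -0.2687, 0.07]]
tray (array([ 0.5032,  0.2834, -0.0812]), [[0.5, -0.3], [1.3, -1.0], [-0.5, 0.3], [-1.3, 1.1]])
A [0.5305 0.3547] yaw 0.151 len 0.0569
B [0.5664 0.2847] yaw -2.923 len 0.0558
C [0.4407 0.2942] yaw -0.33 len 0.0569
clip [[0.499, 0.389], [0.503, 0.351], [0.451, 0.346], [0.447, 0.378]]
```

```bash
cat >> h.py <<'E'
def go(x,y,z,yaw):
    """Tool down with the closing line (tool y) at world angle yaw (mod pi): prints turn first, then shift in the turned tool axes, in move units"""
    s=observe(); R0=R.from_rotvec(s['ee_rot']); best=None
    for k in (0,np.pi):
        yv=np.array([np.cos(yaw+k),np.sin(yaw+k),0]);zv=np.array([0,0,-1.])
        R1=R.from_matrix(np.c_[np.cross(yv,zv),yv,zv]); t=(R0.inv()*R1).as_rotvec()
        if best is None or np.linalg.norm(t)<np.linalg.norm(best[0]): best=(t,R1)
    t,R1=best
    print('turn',(t/(np.pi/2)).round(4),'then shift',(R1.inv().apply(np.array([x,y,z])-s['position'])/.15).round(4),'| pos',s['position'].round(4),'q7',s['qpos'][6].round(2),'F',s['force'].round(1),'w',s['width'].round(4),'t',s['time_s'])
E
python3 - <<'E'
from h import *
import plant; print([n for n in dir(plant) if n[0]!='_'])
s=observe(); print(R.from_rotvec(s['ee_rot']).as_matrix().round(3))
go(.50,.60,.23,.083); go(.5175,-.2387,.2,.083)
E
```

```text
['Unreachable', 'grasp_offset', 'observe', 'read_camera', 'sign_off']
[[-0.918  0.397 -0.001]
 [ 0.397  0.918 -0.001]
 [-0.    -0.001 -1.   ]]Traceback (most recent call last):
  File "<stdin>", line 4, in <module>
  File "h.py", line 34, in go
    print('turn',(t/(np.pi/2)).round(4),'then shift',(R1.inv().apply(np.array([x,y,z])-s['position'])/.15).round(4),'| pos',s['position'].round(4),'q7',s['qpos'][6].round(2),'F',s['force'].round(1),'w',s['width'].round(4),'t',s['time_s'])
                                                                                                                                                                                                          ^^^^^^^^^^^^^^^^
AttributeError: 'float' object has no attribute 'round'
```

```bash
sed -i "s/s\['width'\].round(4)/round(s['width'],4)/" h.py
python3 - <<'E'
from h import *
import plant; print(plant.grasp_offset)
go(.50,.60,.23,.083); go(.5175,-.2387,.2,.083)
E
```

```text
0.0187
turn [-8.000e-04  6.000e-04  6.876e-01] then shift [-0.2566  1.5339  0.0034] | pos [0.2675 0.6193 0.2305] q7 -0.06 F [ 0.   0.1 -0.6] w 0.0853 t 0.1
turn [-8.000e-04  6.000e-04  6.876e-01] then shift [-5.8383  1.1866  0.2034] | pos [0.2675 0.6193 0.2305] q7 -0.06 F [ 0.   0.1 -0.6] w 0.0853 t 0.1
```

Request:
{"op": "arm_command", "data": {"plan": [[0.5,[0,0,0],[0,0,0.0625]],[0.5,[0,0,0],[0,0,0.0625]],[0.5,[0,0,0],[0,0,0.0625]],[0.5,[0,0,0],[0,0,0.0625]],[0.5,[0,0,0],[0,0,0.0625]],[0.5,[0,0,0],[0,0,0.0625]],[0.5,[0,0,0],[0,0,0.0625]],[0.5,[0,0,0],[0,0,0.0625]],[0.5,[0,0,0],[0,0,0.0625]],[0.5,[0,0,0],[0,0,0.0625]],[0.5,[0,0,0],[0,0,0.0625]],[0.5,[0,0.19,0],[0,0,0]],[0.5,[0,0.19,0],[0,0,0]],[0.5,[0,0.19,0],[0,0,0]],[0.5,[0,0.19,0],[0,0,0]],[0.5,[0,0.19,0],[0,0,0]],[0.5,[0,0.19,0],[0,0,0]],[0.5,[0,0.19,0],[0,0,0]],[0.5,[0,0.19,0],[0,0,0]]], "newtons": 60}}

```text
time_s: 1.68
position: [0.496, 0.6384, 0.2307]
ee_rot: [-2.127, -2.312, 0.002]
force: [0.0, 1.0, 0.9]
width: 0.0427
gripper_force: 0.0
```

```bash
python3 - <<'E'
from h import *
go(.5175,-.2387,.15,.083)
E
```

```text
turn [-0.0005  0.0004  0.0001] then shift [-5.8388 -0.3422  0.5379] | pos [0.496  0.6384 0.2307] q7 -0.75 F [0.  1.  0.9] w 0.0427 t 1.6833
```

Request:
{"op": "arm_command", "data": {"plan": [[0.5,[-0.23,0,0],[0,0,0]],[0.5,[-0.23,0,0],[0,0,0]],[0.5,[-0.23,0,0],[0,0,0]],[0.5,[-0.23,0,0],[0,0,0]],[0.5,[-0.23,0,0],[0,0,0]],[0.5,[-0.23,0,0],[0,0,0]],[0.5,[-0.23,0,0],[0,0,0]],[0.5,[-0.23,0,0],[0,0,0]],[0.5,[-0.23,0,0],[0,0,0]],[0.5,[-0.23,0,0],[0,0,0]],[0.5,[-0.23,0,0],[0,0,0]],[0.5,[-0.23,0,0],[0,0,0]],[0.5,[-0.23,0,0],[0,0,0]],[0.5,[-0.23,0,0],[0,0,0]],[0.5,[-0.23,0,0],[0,0,0]],[0.5,[-0.23,0,0],[0,0,0]],[0.5,[-0.23,0,0],[0,0,0]],[0.5,[-0.23,0,0],[0,0,0]],[0.5,[-0.23,0,0],[0,0,0]],[0.5,[-0.23,0,0],[0,0,0]]]}}

```text
time_s: 3.35
position: [0.5518, -0.0507, 0.2311]
ee_rot: [-2.127, -2.312, 0.0]
force: [1.0, 0.6, 0.0]
width: 0.0428
gripper_force: 0.0
```

```bash
python3 - <<'E'
from h import *
go(.5175,-.2387,.15,.083)
E
```

```text
turn [-0.0003 -0.      0.0002] then shift [-1.2303 -0.3321  0.5409] | pos [ 0.5518 -0.0507  0.2311] q7 0.27 F [1.  0.6 0. ] w 0.0428 t 3.35
```

Request:
{"op": "arm_command", "data": {"plan": [[0.5,[-0.205,-0.055,0.05],[0,0,0]],[0.5,[-0.205,-0.055,0.05],[0,0,0]],[0.5,[-0.205,-0.055,0.05],[0,0,0]],[0.5,[-0.205,-0.055,0.05],[0,0,0]],[0.5,[-0.205,-0.055,0.05],[0,0,0]],[0.5,[-0.205,-0.055,0.05],[0,0,0]],[0.5,[0,0,0.15],[0,0,0]],[0.5,[0,0,0.15],[0,0,0]],[0.5,[0,0,0.15],[0,0,0]],[0.5,[0,0,0.15],[0,0,0]],[0.5,[0,0,0.15],[0,0,0]],[0.5,[0,0,0.1],[0,0,0]],[0.5,[0,0,0.045],[0,0,0]],[0.5,[0,0,0],[0,0,0]],[0.5,[0,0,0],[0,0,0]]]}}

```text
time_s: 4.6
position: [0.5181, -0.2372, 0.0523]
ee_rot: [-2.127, -2.311, 0.0]
force: [-0.2, 0.1, 1.1]
width: 0.0426
gripper_force: 0.0
```

```bash
python3 - <<'E'
from h import *
go(.5175,-.2387,.052,.083)
snap('top','top1'); crop('top1',350,180,470,300,5,'b1')
E
```

```text
turn [-0.0002 -0.     -0.0001] then shift [-0.0099 -0.0051  0.0017] | pos [ 0.5181 -0.2372  0.0523] q7 0.72 F [-0.2  0.1  1.1] w 0.0426 t 4.6
```

View pics/b1.png

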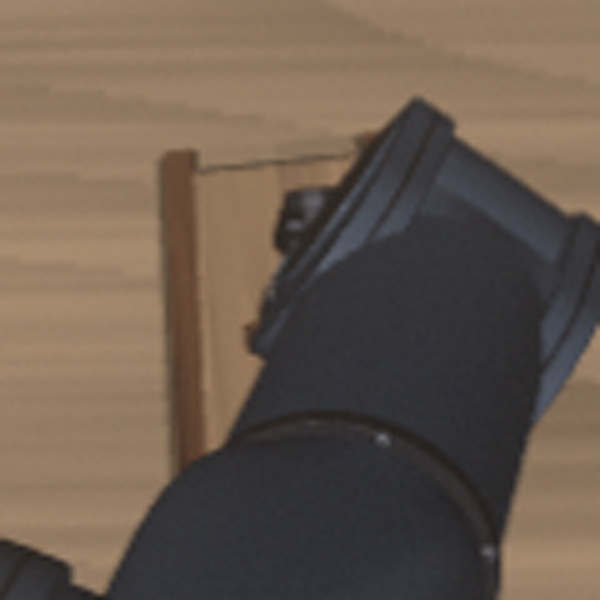

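The arm hides the handle here (only its left end shows at (250,335)), so I'll close and check the width.

Request:
{"op": "arm_command", "data": {"plan": [[0,[0,0,0],[0,0,0]],[0,[0,0,0],[0,0,0]],[0,[0,0,0],[0,0,0]],[0,[0,0,0],[0,0,0]],[0,[0,0,0],[0,0,0]],[0,[0,0,0],[0,0,0]],[0,[0,0,0],[0,0,0]],[0,[0,0,0],[0,0,0]]]}}

```text
time_s: 5.32
position: [0.519, -0.2372, 0.0533]
ee_rot: [2.126, 2.31, 0.002]
force: [-0.7, 1.0, 6.6]
width: 0.0142
gripper_force: 59.7
```

```bash
python3 - <<'E'
from h import *
go(.5175,-.2387,.052,.083); print(observe()['gripper_force'])
E
```

```text
turn [0.0014 0.0005 0.0002] then shift [-0.0088 -0.0107  0.0089] | pos [ 0.519  -0.2372  0.0533] q7 0.72 F [-0.7  1.   6.6] w 0.0142 t 5.3167
59.66767430305481
```

Request:
{"op": "arm_command", "data": {"plan": [[0,[0,-0.02,-0.004],[0,0,0]],[0,[0,-0.05,-0.003],[0,0,0]],[0,[0,-0.05,0],[0,0,0]],[0,[0,-0.05,0],[0,0,0]],[0,[0,-0.05,0],[0,0,0]],[0,[0,-0.05,0],[0,0,0]],[0,[0,-0.05,0],[0,0,0]],[0,[0,-0.05,0],[0,0,0]],[0,[0,-0.05,0],[0,0,0]],[0,[0,-0.05,0],[0,0,0]],[0,[0,-0.05,0],[0,0,0]],[0,[0,-0.05,0],[0,0,0]],[0,[0,0,0],[0,0,0]],[0,[0,0,0],[0,0,0]]]}}

```text
time_s: 6.48
position: [0.4309, -0.2444, 0.0533]
ee_rot: [-2.127, -2.309, 0.002]
force: [-5.2, -1.5, 11.4]
width: 0.0145
gripper_force: 60.4
```

```bash
python3 - <<'E'
from h import *
go(.43,-.2447,.15,.083); print(observe()['gripper_force'])
E
```

```text
turn [-0.0014 -0.0004 -0.0008] then shift [-0.0015 -0.0061 -0.6449] | pos [ 0.4309 -0.2444  0.0533] q7 0.8 F [-5.2 -1.5 11.4] w 0.0145 t 6.4833
60.380664467811584
```

Request:
{"op": "arm_command", "data": {"plan": [[0,[0,0,-0.1],[0,0,0]],[0,[0,0,-0.15],[0,0,0]],[0,[0,0,-0.15],[0,0,0]],[0,[0,0,-0.15],[0,0,0]],[0,[0.155,0.06,0],[0,0,0]],[0,[0.155,0.06,0],[0,0,0]],[0,[0.155,0.06,0],[0,0,0]],[0,[0.155,0.06,0],[0,0,0]],[0,[0.155,0.06,0],[0,0,0]],[0,[0.155,0.06,0],[0,0,0]],[0,[0.155,0.06,0],[0,0,0]],[0,[0.155,0.06,0],[0,0,0]],[0,[0.155,0.06,0],[0,0,0]],[0,[0.155,0.06,0],[0,0,0]],[0,[0,0,0],[0,0,0]],[0,[0,0,0],[0,0,0]]]}}

```text
time_s: 7.82
position: [0.5022, -0.0037, 0.1347]
ee_rot: [-2.122, -2.313, 0.003]
force: [-0.2, -0.8, -2.8]
width: 0.0144
gripper_force: 59.0
```

```bash
python3 - <<'E'
from h import *
go(.50,-.005,.018,.083); print(observe()['gripper_force'])
snap('side','side1');crop('side1',180,130,520,330,2.3,'s1')
E
```

```text
turn [-0.0019 -0.0001  0.0019] then shift [-0.0077 -0.0155  0.7781] | pos [ 0.5022 -0.0037  0.1347] q7 0.25 F [-0.2 -0.8 -2.8] w 0.0144 t 7.8167
59.00587856769562
```

View pics/s1.png

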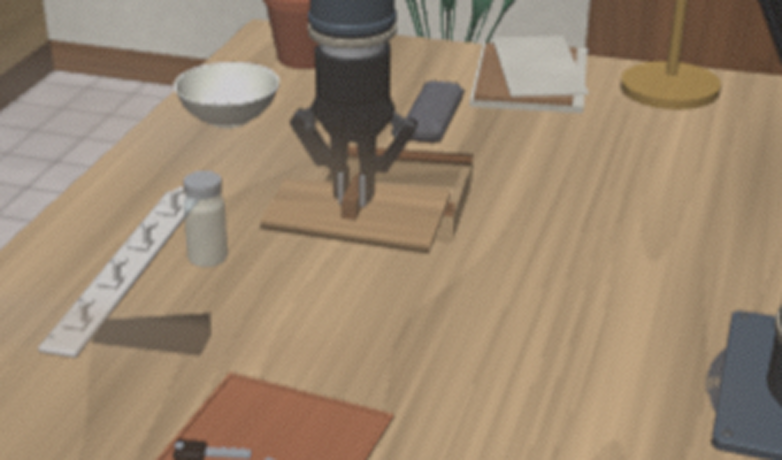

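The lid is held level at crop (350,215), clear of the box. I'll lower it to the table and release it.

Request:
{"op": "arm_command", "data": {"plan": [[0,[0,0,0.15],[0,0,0]],[0,[0,0,0.15],[0,0,0]],[0,[0,0,0.15],[0,0,0]],[0,[0,0,0.15],[0,0,0]],[0,[0,0,0.1],[0,0,0]],[0,[0,0,0.05],[0,0,0]],[0,[0,0,0.025],[0,0,0]],[0,[0,0,0],[0,0,0]],[0.4,[0,0,0],[0,0,0]],[0.4,[0,0,0],[0,0,0]],[0.4,[0,0,0],[0,0,0]],[0.4,[0,0,-0.05],[0,0,0]],[0.4,[0,0,-0.15],[0,0,0]],[0.4,[0,0,-0.2],[0,0,0]],[0.4,[0,0,-0.2],[0,0,0]],[0.4,[0,0,-0.2],[0,0,0]],[0.4,[0,0,0],[0,0,0]]]}}

```text
time_s: 9.28
position: [0.5059, -0.0053, 0.1452]
ee_rot: [2.124, 2.307, 0.01]
force: [1.1, -0.4, 1.0]
width: 0.0345
gripper_force: 0.0
```

```bash
python3 - <<'E'
from h import *
go(.5664,.2847,.13,-2.923+np.pi/2)
snap('top','top2');crop('top2',160,200,440,300,2.8,'t2')
E
```

```text
turn [ 0.0043 -0.0039  0.9134] then shift [ 0.8128 -1.8     0.1011] | pos [ 0.5059 -0.0053  0.1452] q7 0.26 F [ 1.1 -0.4  1. ] w 0.0345 t 9.2833
```

View pics/t2.png

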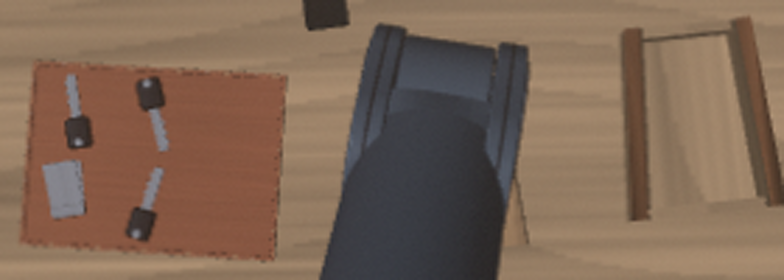

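Lid is out and the keys are where they were. Next is key B.

Request:
{"op": "arm_command", "data": {"plan": [[0.5,[0,0,0],[0.004,-0.004,0.076]],[0.5,[0,0,0],[0,0,0.076]],[0.5,[0,0,0],[0,0,0.076]],[0.5,[0,0,0],[0,0,0.076]],[0.5,[0,0,0],[0,0,0.076]],[0.5,[0,0,0],[0,0,0.076]],[0.5,[0,0,0],[0,0,0.076]],[0.5,[0,0,0],[0,0,0.076]],[0.5,[0,0,0],[0,0,0.076]],[0.5,[0,0,0],[0,0,0.076]],[0.5,[0,0,0],[0,0,0.076]],[0.5,[0,0,0],[0,0,0.076]],[0.5,[0.1016,-0.225,0],[0,0,0]],[0.5,[0.1016,-0.225,0],[0,0,0]],[0.5,[0.1016,-0.225,0],[0,0,0]],[0.5,[0.1016,-0.225,0],[0,0,0]],[0.5,[0.1016,-0.225,0],[0,0,0]],[0.5,[0.1016,-0.225,0],[0,0,0]],[0.5,[0.1016,-0.225,0],[0,0,0]],[0.5,[0.1016,-0.225,0],[0,0,0]]], "newtons": 40}}

```text
time_s: 11.0
position: [0.5624, 0.2873, 0.1367]
ee_rot: [3.117, 0.347, -0.012]
force: [0.8, -0.6, 0.2]
width: 0.0427
gripper_force: 0.0
```

```bash
python3 - <<'E'
from h import *
go(.5664,.2847,.006,-2.923+np.pi/2)
c=snap('side','side2'); print(w2p(c,[(.5664,.2847,.008)]));crop('side2',200,200,400,400,3,'s2')
E
```

```text
turn [0.0031 0.0054 0.002 ] then shift [0.0223 0.0226 0.8714] | pos [0.5624 0.2873 0.1367] q7 -1.32 F [ 0.8 -0.6  0.2] w 0.0427 t 11.0
[[263.41352561 326.10698638]]
```

View pics/s2.png

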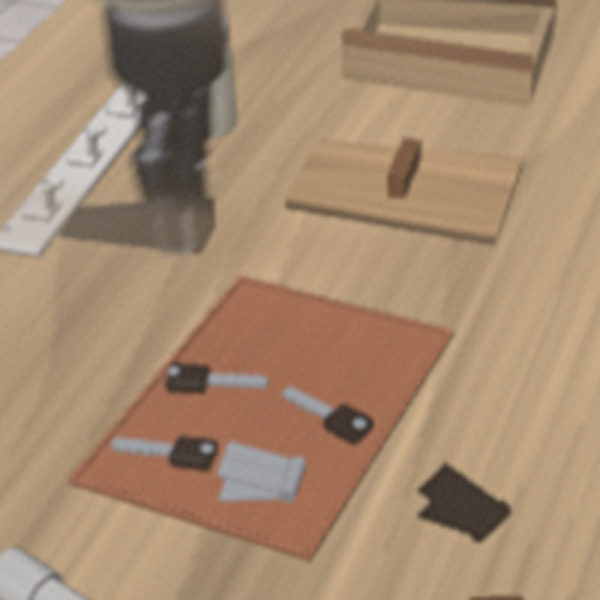

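Key B's head shows at crop (188,378), which is full-frame (262,326). My estimate projects to (263,326), so the two agree. The lid lies flat on the table. Descending now.

Request:
{"op": "arm_command", "data": {"plan": [[0.5,[0.022,0.023,0.1],[0.003,0.005,0]],[0.5,[0,0,0.15],[0,0,0]],[0.5,[0,0,0.15],[0,0,0]],[0.5,[0,0,0.15],[0,0,0]],[0.5,[0,0,0.15],[0,0,0]],[0.5,[0,0,0.1],[0,0,0]],[0.5,[0,0,0.06],[0,0,0]],[0.5,[0,0,0.01],[0,0,0]],[0,[0,0,0],[0,0,0]],[0,[0,0,0],[0,0,0]],[0,[0,0,0],[0,0,0]],[0,[0,0,0],[0,0,0]],[0,[0,0,0],[0,0,0]],[0,[0,0,0],[0,0,0]]]}}

```text
time_s: 12.22
position: [0.5673, 0.2827, 0.0074]
ee_rot: [-3.122, -0.347, -0.002]
force: [-1.1, 0.6, 5.5]
width: 0.0227
gripper_force: 40.4
```

```bash
python3 - <<'E'
from h import *
go(.5664,.2847,.006,-2.923+np.pi/2);print(observe()['gripper_force'])
E
```

```text
turn [-0.0002 -0.001   0.0018] then shift [-0.0033 -0.0142  0.0092] | pos [0.5673 0.2827 0.0074] q7 -1.19 F [-1.1  0.6  5.5] w 0.0227 t 12.2167
40.431658029556274
```

```bash
cat >> h.py <<'E'
BX=np.array([.531,-.2366]);BY=.0801
def bx(x,y): return BX+np.array([[np.cos(BY),-np.sin(BY)],[np.sin(BY),np.cos(BY)]])@[x,y]
E
python3 - <<'E'
from h import *
print(bx(.043,.021)); go(*bx(.043,.021),.13,BY)
E
```

```text
[ 0.57218183 -0.21222671]
turn [ 6.0e-04 -9.0e-04 -9.1e-01] then shift [-3.2917 -0.2319 -0.8175] | pos [0.5673 0.2827 0.0074] q7 -1.19 F [-1.1  0.6  5.5] w 0.0227 t 12.2167
```

Request:
{"op": "arm_command", "data": {"plan": [[0,[0,0,-0.08],[0,0,0]],[0,[0,0,-0.15],[0,0,0]],[0,[0,0,-0.2],[0,0,0]],[0,[0,0,-0.2],[0,0,0]],[0,[0,0,-0.2],[0,0,0]],[0,[0,0,0],[0,0,-0.07]],[0,[0,0,0],[0,0,-0.07]],[0,[0,0,0],[0,0,-0.07]],[0,[0,0,0],[0,0,-0.07]],[0,[0,0,0],[0,0,-0.07]],[0,[0,0,0],[0,0,-0.07]],[0,[0,0,0],[0,0,-0.07]],[0,[0,0,0],[0,0,-0.07]],[0,[0,0,0],[0,0,-0.07]],[0,[0,0,0],[0,0,-0.07]],[0,[0,0,0],[0,0,-0.07]],[0,[0,0,0],[0,0,-0.07]],[0,[0,0,0],[0,0,-0.07]]]}}

```text
time_s: 13.72
position: [0.567, 0.282, 0.132]
ee_rot: [2.124, 2.313, 0.0]
force: [-0.3, 0.5, -0.5]
width: 0.0221
gripper_force: 39.8
```

Request:
{"op": "arm_command", "data": {"plan": [[0,[-0.206,-0.0145,0],[0,0,0]],[0,[-0.206,-0.0145,0],[0,0,0]],[0,[-0.206,-0.0145,0],[0,0,0]],[0,[-0.206,-0.0145,0],[0,0,0]],[0,[-0.206,-0.0145,0],[0,0,0]],[0,[-0.206,-0.0145,0],[0,0,0]],[0,[-0.206,-0.0145,0],[0,0,0]],[0,[-0.206,-0.0145,0],[0,0,0]],[0,[-0.206,-0.0145,0],[0,0,0]],[0,[-0.206,-0.0145,0],[0,0,0]],[0,[-0.206,-0.0145,0],[0,0,0]],[0,[-0.206,-0.0145,0],[0,0,0]],[0,[-0.206,-0.0145,0],[0,0,0]],[0,[-0.206,-0.0145,0],[0,0,0]],[0,[-0.206,-0.0145,0],[0,0,0]],[0,[-0.206,-0.0145,0],[0,0,0]],[0,[0,0,0],[0,0,0]],[0,[0,0,0],[0,0,0]]]}}

```text
time_s: 15.22
position: [0.5708, -0.2161, 0.1319]
ee_rot: [2.135, 2.302, -0.002]
force: [-0.8, -0.0, -0.3]
width: 0.0226
gripper_force: 39.8
```

```bash
python3 - <<'E'
from h import *
go(*bx(.043,.021),.017,BY)
E
```

```text
turn [ 0.0002  0.0012 -0.003 ] then shift [0.0248 0.011  0.7657] | pos [ 0.5708 -0.2161  0.1319] q7 0.61 F [-0.8 -0.  -0.3] w 0.0226 t 15.2167
```

Request:
{"op": "arm_command", "data": {"plan": [[0,[0.025,0.011,0.1],[0,0,0]],[0,[0,0,0.15],[0,0,0]],[0,[0,0,0.15],[0,0,0]],[0,[0,0,0.15],[0,0,0]],[0,[0,0,0.1],[0,0,0]],[0,[0,0,0.08],[0,0,0]],[0,[0,0,0.036],[0,0,0]],[0,[0,0,0],[0,0,0]],[0.4,[0,0,0],[0,0,0]],[0.4,[0,0,0],[0,0,0]],[0.4,[0,0,-0.05],[0,0,0]],[0.4,[0,0,-0.15],[0,0,0]],[0.4,[0,0,-0.2],[0,0,0]],[0.4,[0,0,-0.2],[0,0,0]],[0.4,[0,0,-0.2],[0,0,0]],[0.4,[0,0,-0.1],[0,0,0]]]}}

```text
time_s: 16.55
position: [0.5739, -0.2091, 0.1552]
ee_rot: [2.128, 2.306, 0.003]
force: [1.0, -0.4, 0.0]
width: 0.0343
gripper_force: 0.0
```

```bash
python3 - <<'E'
from h import *
go(.5305,.3547,.14,.151+np.pi/2)
snap('top','top3');crop('top3',160,200,440,300,2.8,'t3')
E
```

```text
turn [ 0.0024 -0.001   0.955 ] then shift [ 0.2795 -3.7597  0.1012] | pos [ 0.5739 -0.2091  0.1552] q7 0.59 F [ 1.  -0.4  0. ] w 0.0343 t 16.55
```

View pics/t3.png

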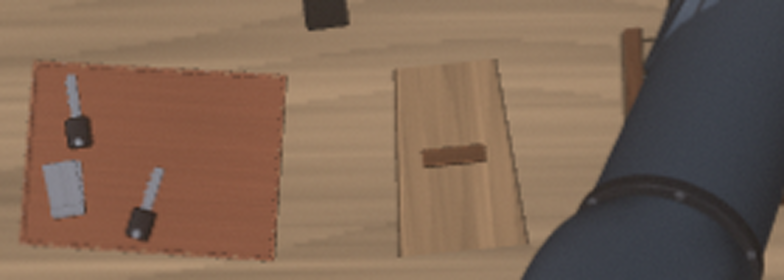

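Request:
{"op": "arm_command", "data": {"plan": [[0.5,[0,0,0],[0,0,0.0735]],[0.5,[0,0,0],[0,0,0.0735]],[0.5,[0,0,0],[0,0,0.0735]],[0.5,[0,0,0],[0,0,0.0735]],[0.5,[0,0,0],[0,0,0.0735]],[0.5,[0,0,0],[0,0,0.0735]],[0.5,[0,0,0],[0,0,0.0735]],[0.5,[0,0,0],[0,0,0.0735]],[0.5,[0,0,0],[0,0,0.0735]],[0.5,[0,0,0],[0,0,0.0735]],[0.5,[0,0,0],[0,0,0.0735]],[0.5,[0,0,0],[0,0,0.0735]],[0.5,[0,0,0],[0,0,0.0735]]]}}

```text
time_s: 17.68
position: [0.5728, -0.2082, 0.1513]
ee_rot: [-3.133, -0.227, 0.0]
force: [0.4, 0.6, 0.5]
width: 0.0423
gripper_force: 0.0
```

Request:
{"op": "arm_command", "data": {"plan": [[0.5,[0.0155,-0.209,0],[0,0,0]],[0.5,[0.0155,-0.209,0],[0,0,0]],[0.5,[0.0155,-0.209,0],[0,0,0]],[0.5,[0.0155,-0.209,0],[0,0,0]],[0.5,[0.0155,-0.209,0],[0,0,0]],[0.5,[0.0155,-0.209,0],[0,0,0]],[0.5,[0.0155,-0.209,0],[0,0,0]],[0.5,[0.0155,-0.209,0],[0,0,0]],[0.5,[0.0155,-0.209,0],[0,0,0]],[0.5,[0.0155,-0.209,0],[0,0,0]],[0.5,[0.0155,-0.209,0],[0,0,0]],[0.5,[0.0155,-0.209,0],[0,0,0]],[0.5,[0.0155,-0.209,0],[0,0,0]],[0.5,[0.0155,-0.209,0],[0,0,0]],[0.5,[0.0155,-0.209,0],[0,0,0]],[0.5,[0.0155,-0.209,0],[0,0,0]],[0.5,[0.0155,-0.209,0],[0,0,0]],[0.5,[0.0155,-0.209,0],[0,0,0]],[0.5,[0,0,0],[0,0,0]],[0.5,[0,0,0],[0,0,0]]]}}

```text
time_s: 19.35
position: [0.5285, 0.3577, 0.1505]
ee_rot: [3.132, 0.243, -0.002]
force: [-0.3, -1.3, -0.5]
width: 0.0428
gripper_force: 0.0
```

```bash
python3 - <<'E'
from h import *
go(.5305,.3547,.006,.151+np.pi/2)
a=load('side2')['color'].astype(int);c=snap('side','side3');b=c['color'].astype(int)
for n,p in dict(A=(.5305,.3547,.01),C=(.4407,.2942,.01)).items():
    u,v=w2p(c,[p])[0].astype(int); print(n,u,v,abs(a-b)[v-8:v+9,u-12:u+13].mean().round(1))
E
```

```text
turn [0.0001 0.0007 0.0023] then shift [0.0104 0.0215 0.963 ] | pos [0.5285 0.3577 0.1505] q7 -1.47 F [-0.3 -1.3 -0.5] w 0.0428 t 19.35
A 265 350 1.9
C 316 340 1.9
```

Both keys are unchanged. Picking up key A.

Request:
{"op": "arm_command", "data": {"plan": [[0.5,[0.01,0.022,0.1],[0,0,0.002]],[0.5,[0,0,0.2],[0,0,0]],[0.5,[0,0,0.2],[0,0,0]],[0.5,[0,0,0.15],[0,0,0]],[0.5,[0,0,0.15],[0,0,0]],[0.5,[0,0,0.1],[0,0,0]],[0.5,[0,0,0.05],[0,0,0]],[0.5,[0,0,0.013],[0,0,0]],[0,[0,0,0],[0,0,0]],[0,[0,0,0],[0,0,0]],[0,[0,0,0],[0,0,0]],[0,[0,0,0],[0,0,0]],[0,[0,0,0],[0,0,0]],[0,[0,0,0],[0,0,0]]]}}

```text
time_s: 20.57
position: [0.5329, 0.3522, 0.0079]
ee_rot: [-3.132, -0.23, -0.003]
force: [-0.7, -0.4, 5.5]
width: 0.0226
gripper_force: 39.9
```

Request:
{"op": "arm_command", "data": {"plan": [[0,[0,0,-0.08],[0,0,0]],[0,[0,0,-0.15],[0,0,0]],[0,[0,0,-0.2],[0,0,0]],[0,[0,0,-0.2],[0,0,0]],[0,[0,0,-0.2],[0,0,0]],[0,[0,0,0],[0,0,-0.0735]],[0,[0,0,0],[0,0,-0.0735]],[0,[0,0,0],[0,0,-0.0735]],[0,[0,0,0],[0,0,-0.0735]],[0,[0,0,0],[0,0,-0.0735]],[0,[0,0,0],[0,0,-0.0735]],[0,[0,0,0],[0,0,-0.0735]],[0,[0,0,0],[0,0,-0.0735]],[0,[0,0,0],[0,0,-0.0735]],[0,[0,0,0],[0,0,-0.0735]],[0,[0,0,0],[0,0,-0.0735]],[0,[0,0,0],[0,0,-0.0735]],[0,[0,0,0],[0,0,-0.0735]],[0,[0,0,0],[0,0,0]]]}}

```text
time_s: 22.15
position: [0.5325, 0.3515, 0.1323]
ee_rot: [2.128, 2.309, 0.001]
force: [-0.2, 0.1, -1.1]
width: 0.0227
gripper_force: 39.2
```

```bash
python3 - <<'E'
from h import *
print(bx(-.004,-.021)); go(*bx(-.004,-.021),.13,BY)
E
```

```text
[ 0.52869313 -0.25785273]
turn [0.0008 0.     0.0009] then shift [-4.047  -0.35    0.0154] | pos [0.5325 0.3515 0.1323] q7 -0.25 F [-0.2  0.1 -1.1] w 0.0227 t 22.15
```

Request:
{"op": "arm_command", "data": {"plan": [[0,[-0.225,-0.0194,0],[0,0,0]],[0,[-0.225,-0.0194,0],[0,0,0]],[0,[-0.225,-0.0194,0],[0,0,0]],[0,[-0.225,-0.0194,0],[0,0,0]],[0,[-0.225,-0.0194,0],[0,0,0]],[0,[-0.225,-0.0194,0],[0,0,0]],[0,[-0.225,-0.0194,0],[0,0,0]],[0,[-0.225,-0.0194,0],[0,0,0]],[0,[-0.225,-0.0194,0],[0,0,0]],[0,[-0.225,-0.0194,0],[0,0,0]],[0,[-0.225,-0.0194,0],[0,0,0]],[0,[-0.225,-0.0194,0],[0,0,0]],[0,[-0.225,-0.0194,0],[0,0,0]],[0,[-0.225,-0.0194,0],[0,0,0]],[0,[-0.225,-0.0194,0],[0,0,0]],[0,[-0.225,-0.0194,0],[0,0,0]],[0,[-0.225,-0.0194,0],[0,0,0]],[0,[-0.225,-0.0194,0],[0,0,0]],[0,[0,0,0],[0,0,0]],[0,[0,0,0],[0,0,0]]]}}

```text
time_s: 23.82
position: [0.5257, -0.2606, 0.1318]
ee_rot: [2.143, 2.295, -0.001]
force: [-0.5, 0.6, -0.4]
width: 0.0226
gripper_force: 39.2
```

```bash
python3 - <<'E'
from h import *
go(*bx(-.004,-.021),.017,BY)
E
```

```text
turn [ 0.0003  0.001  -0.0074] then shift [0.0166 0.0215 0.7653] | pos [ 0.5257 -0.2606  0.1318] q7 0.74 F [-0.5  0.6 -0.4] w 0.0226 t 23.8167
```

Request:
{"op": "arm_command", "data": {"plan": [[0,[0.017,0.02,0.1],[0,0,-0.007]],[0,[0,0,0.15],[0,0,0]],[0,[0,0,0.15],[0,0,0]],[0,[0,0,0.15],[0,0,0]],[0,[0,0,0.1],[0,0,0]],[0,[0,0,0.08],[0,0,0]],[0,[0,0,0.036],[0,0,0]],[0,[0,0,0],[0,0,0]],[0.36,[0,0,0],[0,0,0]],[0.36,[0,0,0],[0,0,0]],[0.36,[0,0,-0.05],[0,0,0]],[0.36,[0,0,-0.15],[0,0,0]],[0.36,[0,0,-0.2],[0,0,0]],[0.36,[0,0,-0.2],[0,0,0]],[0.36,[0,0,-0.2],[0,0,0]],[0.36,[0,0,-0.1],[0,0,0]]]}}

```text
time_s: 25.15
position: [0.5304, -0.2561, 0.1563]
ee_rot: [2.119, 2.312, 0.003]
force: [0.8, -0.3, -0.5]
width: 0.0304
gripper_force: 0.0
```

```bash
python3 - <<'E'
from h import *
go(.4407,.2942,.15,-.33+np.pi/2)
a=load('side2')['color'].astype(int);c=snap('side','side4');b=c['color'].astype(int)
u,v=w2p(c,[(.4407,.2942,.01)])[0].astype(int); print(u,v,abs(a-b)[v-8:v+9,u-12:u+13].mean().round(1))
E
```

```text
turn [ 0.002   0.0034 -0.7346] then shift [1.7543 3.2767 0.0423] | pos [ 0.5304 -0.2561  0.1563] q7 0.73 F [ 0.8 -0.3 -0.5] w 0.0304 t 25.15
316 340 7.7
```

```bash
python3 - <<'E'
from h import *
snap('top','top4')
a=cv2.imread('pics/side4.png')[260:400,210:400];b=cv2.imread('pics/top4.png')[205:305,155:275]
a=cv2.resize(a,None,fx=2,fy=2,interpolation=cv2.INTER_CUBIC);b=cv2.resize(b,(400,280)[::1],interpolation=cv2.INTER_CUBIC)
b=cv2.resize(cv2.imread('pics/top4.png')[205:305,155:275],(360,300),interpolation=cv2.INTER_CUBIC)
cv2.imwrite('pics/m4.png',np.hstack([a,b[:280]]))
E
```

View pics/m4.png

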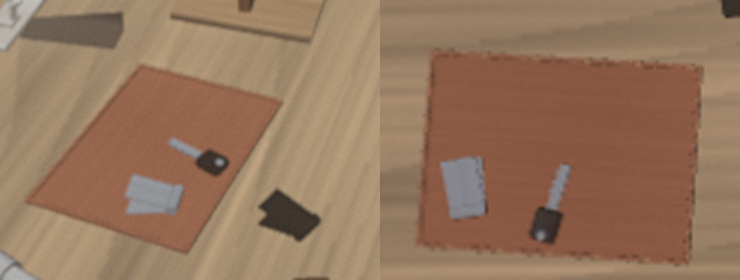

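Key C hasn't moved: its head is still at full-frame top (210,280) and side (316,341). The brightness difference came from shading. Going for C.

Request:
{"op": "arm_command", "data": {"plan": [[0.5,[0,0,0],[0.002,0.003,-0.0735]],[0.5,[0,0,0],[0,0,-0.0735]],[0.5,[0,0,0],[0,0,-0.0735]],[0.5,[0,0,0],[0,0,-0.0735]],[0.5,[0,0,0],[0,0,-0.0735]],[0.5,[0,0,0],[0,0,-0.0735]],[0.5,[0,0,0],[0,0,-0.0735]],[0.5,[0,0,0],[0,0,-0.0735]],[0.5,[0,0,0],[0,0,-0.0735]],[0.5,[0,0,0],[0,0,-0.0735]]]}}

```text
time_s: 26.08
position: [0.5289, -0.255, 0.1514]
ee_rot: [-0.505, -3.096, -0.006]
force: [-0.4, -0.1, 1.1]
width: 0.0426
gripper_force: 0.0
```

Request:
{"op": "arm_command", "data": {"plan": [[0.5,[0.1,0.187,0],[0,0,0]],[0.5,[0.1,0.187,0],[0,0,0]],[0.5,[0.1,0.187,0],[0,0,0]],[0.5,[0.1,0.187,0],[0,0,0]],[0.5,[0.1,0.187,0],[0,0,0]],[0.5,[0.1,0.187,0],[0,0,0]],[0.5,[0.1,0.187,0],[0,0,0]],[0.5,[0.1,0.187,0],[0,0,0]],[0.5,[0.1,0.187,0],[0,0,0]],[0.5,[0.1,0.187,0],[0,0,0]],[0.5,[0.1,0.187,0],[0,0,0]],[0.5,[0.1,0.187,0],[0,0,0]],[0.5,[0.1,0.187,0],[0,0,0]],[0.5,[0.1,0.187,0],[0,0,0]],[0.5,[0.1,0.187,0],[0,0,0]],[0.5,[0.1,0.187,0],[0,0,0]],[0.5,[0.1,0.187,0],[0,0,0]],[0.5,[0.05,0.095,0],[0,0,0]],[0.5,[0,0,0],[0,0,0]],[0.5,[0,0,0],[0,0,0]]]}}

```text
time_s: 27.75
position: [0.4386, 0.295, 0.1538]
ee_rot: [-0.51, -3.096, -0.005]
force: [0.4, -0.5, -0.3]
width: 0.0429
gripper_force: 0.0
```

```bash
python3 - <<'E'
from h import *
go(.4407,.2942,.006,-.33+np.pi/2)
E
```

```text
turn [ 0.0015 -0.003   0.0022] then shift [-1.480e-02 -7.000e-04  9.851e-01] | pos [0.4386 0.295  0.1538] q7 0.6 F [ 0.4 -0.5 -0.3] w 0.0429 t 27.75
```

Request:
{"op": "arm_command", "data": {"plan": [[0.5,[-0.015,0,0.1],[0,-0.003,0.002]],[0.5,[0,0,0.2],[0,0,0]],[0.5,[0,0,0.2],[0,0,0]],[0.5,[0,0,0.16],[0,0,0]],[0.5,[0,0,0.15],[0,0,0]],[0.5,[0,0,0.1],[0,0,0]],[0.5,[0,0,0.05],[0,0,0]],[0.5,[0,0,0.022],[0,0,0]],[0,[0,0,0],[0,0,0]],[0,[0,0,0],[0,0,0]],[0,[0,0,0],[0,0,0]],[0,[0,0,0],[0,0,0]],[0,[0,0,0],[0,0,0]],[0,[0,0,0],[0,0,0]]]}}

```text
time_s: 28.92
position: [0.4419, 0.2945, 0.0073]
ee_rot: [0.518, 3.097, 0.006]
force: [-0.4, -0.5, 6.8]
width: 0.0226
gripper_force: 40.1
```

Request:
{"op": "arm_command", "data": {"plan": [[0,[0,0,-0.08],[0,0,0]],[0,[0,0,-0.15],[0,0,0]],[0,[0,0,-0.2],[0,0,0]],[0,[0,0,-0.2],[0,0,0]],[0,[0,0,-0.2],[0,0,0]],[0,[0,0,0],[0,0,0.0735]],[0,[0,0,0],[0,0,0.0735]],[0,[0,0,0],[0,0,0.0735]],[0,[0,0,0],[0,0,0.0735]],[0,[0,0,0],[0,0,0.0735]],[0,[0,0,0],[0,0,0.0735]],[0,[0,0,0],[0,0,0.0735]],[0,[0,0,0],[0,0,0.0735]],[0,[0,0,0],[0,0,0.0735]],[0,[0,0,0],[0,0,0.0735]],[0,[0,0,0],[0,0,0]]]}}

```text
time_s: 30.25
position: [0.4411, 0.294, 0.1311]
ee_rot: [-2.131, -2.308, -0.004]
force: [0.3, -0.5, -0.2]
width: 0.0228
gripper_force: 39.3
```

```bash
python3 - <<'E'
from h import *
go(*bx(-.048,.021),.13,BY)
E
```

```text
turn [ 0.0008 -0.0015 -0.0003] then shift [-3.4342 -0.0054  0.0077] | pos [0.4411 0.294  0.1311] q7 -0.31 F [ 0.3 -0.5 -0.2] w 0.0228 t 30.25
```

Request:
{"op": "arm_command", "data": {"plan": [[0,[-0.2145,0,0],[0,0,0]],[0,[-0.2145,0,0],[0,0,0]],[0,[-0.2145,0,0],[0,0,0]],[0,[-0.2145,0,0],[0,0,0]],[0,[-0.2145,0,0],[0,0,0]],[0,[-0.2145,0,0],[0,0,0]],[0,[-0.2145,0,0],[0,0,0]],[0,[-0.2145,0,0],[0,0,0]],[0,[-0.2145,0,0],[0,0,0]],[0,[-0.2145,0,0],[0,0,0]],[0,[-0.2145,0,0],[0,0,0]],[0,[-0.2145,0,0],[0,0,0]],[0,[-0.2145,0,0],[0,0,0]],[0,[-0.2145,0,0],[0,0,0]],[0,[-0.2145,0,0],[0,0,0]],[0,[-0.2145,0,0],[0,0,0]],[0,[0,0,0],[0,0,0]],[0,[0,0,0],[0,0,0]]]}}

```text
time_s: 31.75
position: [0.4844, -0.2212, 0.1299]
ee_rot: [-2.126, -2.313, -0.003]
force: [-0.1, 0.8, -0.6]
width: 0.0226
gripper_force: 39.3
```

```bash
python3 - <<'E'
from h import *
go(*bx(-.048,.021),.017,BY)
E
```

```text
turn [ 0.0009 -0.0011  0.0027] then shift [ 0.0128 -0.0187  0.7526] | pos [ 0.4844 -0.2212  0.1299] q7 0.68 F [-0.1  0.8 -0.6] w 0.0226 t 31.75
```

Request:
{"op": "arm_command", "data": {"plan": [[0,[0.013,-0.018,0.1],[0,0,0.003]],[0,[0,0,0.15],[0,0,0]],[0,[0,0,0.15],[0,0,0]],[0,[0,0,0.14],[0,0,0]],[0,[0,0,0.1],[0,0,0]],[0,[0,0,0.076],[0,0,0]],[0,[0,0,0.036],[0,0,0]],[0,[0,0,0],[0,0,0]],[0.36,[0,0,0],[0,0,0]],[0.36,[0,0,0],[0,0,0]],[0.36,[0,0,-0.05],[0,0,0]],[0.36,[0,0,-0.15],[0,0,0]],[0.36,[0,0,-0.2],[0,0,0]],[0.36,[0,0,-0.2],[0,0,0]],[0.36,[0,0,-0.2],[0,0,0]],[0.4,[0.2,0,-0.1],[0,0,0]],[0.4,[0.2,0,0],[0,0,0]],[0.4,[0.2,0,0],[0,0,0]],[0.4,[0.2,0,0],[0,0,0]],[0.4,[0.2,0,0],[0,0,0]]]}}

```text
time_s: 33.42
position: [0.4698, -0.0666, 0.1538]
ee_rot: [2.131, 2.308, 0.007]
force: [1.1, -0.2, -0.1]
width: 0.0343
gripper_force: 0.0
```

Request:
{"op": "arm_command", "data": {"plan": [[0.5,[0.2,0,0],[0,0,0]],[0.5,[0.2,0,0],[0,0,0]],[0.5,[0.2,0,0],[0,0,0]],[0.5,[0.2,0,0],[0,0,0]],[0.5,[0,0,0],[0,0,0]]]}}

```text
time_s: 33.83
position: [0.46, 0.0579, 0.1536]
ee_rot: [-2.121, -2.314, -0.008]
force: [0.2, 0.9, -0.3]
width: 0.0429
gripper_force: 0.0
```

```bash
python3 - <<'E'
from h import *
c=snap('top','top5'); crop('top5',370,195,450,295,6,'b5')
go(.503,-.004,.05,.083)
E
```

```text
turn [ 0.0016 -0.0025  0.0018] then shift [-0.4157  0.2511  0.6913] | pos [0.4603 0.055  0.1537] q7 0.11 F [-0.8 -0.3  0.3] w 0.043 t 33.8833
```

View pics/b5.png

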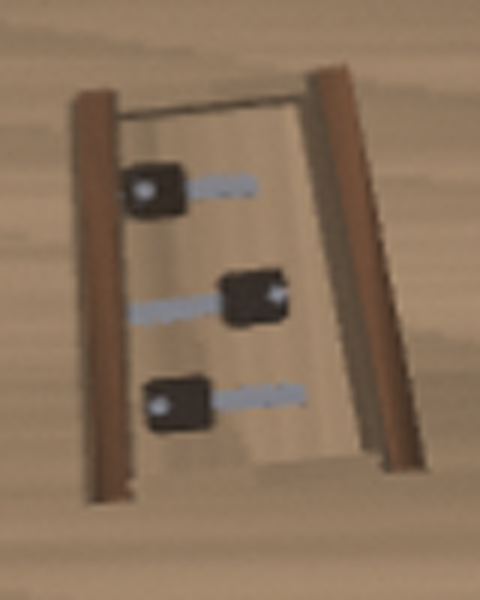

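All three keys lie flat in the box, with heads at crop (153,190), (253,297) and (177,404). Next I'll locate the lid handle precisely and refine the box centreline.

```bash
python3 - <<'E'
from h import *
from scipy.optimize import least_squares
def handle(f,guess,z0):
    c=load(f);im=c['color'].astype(int)
    C=np.array([(a,b,h) for a in(-.008,.008) for b in(-.03,.03) for h in(z0,z0+.024)])
    def hull(p):
        r=R.from_euler('z',p[2]).as_matrix();P=C@r.T+[p[0],p[1],0]
        return cv2.convexHull(w2p(c,P).astype(np.float32)*16)
    def stat(m):
        M=cv2.moments(m,True); return M['m10']/M['m00'],M['m01']/M['m00'],.5*np.arctan2(2*M['mu11'],M['mu20']-M['mu02']),M['m00']
    u,v=w2p(c,[(guess[0],guess[1],z0+.02)])[0].astype(int)
    w=im[v-10:v+11,u-20:u+21].sum(2); bg=np.median(w)
    wt=np.clip((bg-w)/(bg-np.percentile(w,3)),0,1); wt[wt<.3]=0
    n,l,st,_=cv2.connectedComponentsWithStats((wt>0).astype(np.uint8)); k=1+np.argmax(st[1:,4]); wt=wt*(l==k)
    M=cv2.moments(wt.astype(np.float32)); cu=M['m10']/M['m00']+u-20;cv_=M['m01']/M['m00']+v-10;th=.5*np.arctan2(2*M['mu11'],M['mu20']-M['mu02'])
    def res(p):
        q=cv2.moments(hull(p)); t=.5*np.arctan2(2*q['mu11'],q['mu20']-q['mu02'])
        return [q['m10']/q['m00']/16-cu,q['m01']/q['m00']/16-cv_,20*(t-th)]
    s=least_squares(res,guess,diff_step=1e-3,x_scale=[.01,.01,.01]); print(f,s.x.round(4),s.cost.round(5),'area',M['m00'].round(0),cv2.contourArea(hull(s.x))/256)
handle('top0',[.5175,-.2387,.083],.046)
handle('top3',[.503,-.004,.083],.010)
c=load('top5')
o=p2w(c,uc([(76,93),(88,503),(347,66),(426,470)],370,195,6),.047)
i=p2w(c,uc([(117,93),(130,500),(307,75),(385,468)],370,195,6),.047)
print(fit2([(.09,.06),(-.09,.0725),(.09,-.06),(-.09,-.0725)],o)); print(fit2([(.09,.046),(-.09,.0585),(.09,-.046),(-.09,-.0585)],i))
E
```

```text
Traceback (most recent call last):
AttributeError: 'float' object has no attribute 'round'
```

```bash
cat > hd.py <<'E'
from h import *
from scipy.optimize import least_squares
def handle(f,guess,z0):
    c=load(f);im=c['color'].astype(int)
    C=np.array([(a,b,h) for a in(-.008,.008) for b in(-.03,.03) for h in(z0,z0+.024)])
    def hull(p):
        P=C@R.from_euler('z',p[2]).as_matrix().T+[p[0],p[1],0]
        return cv2.convexHull(w2p(c,P).astype(np.float32)*16)
    ang=lambda M:.5*np.arctan2(2*M['mu11'],M['mu20']-M['mu02'])
    u,v=w2p(c,[(guess[0],guess[1],z0+.02)])[0].astype(int)
    w=im[v-10:v+11,u-20:u+21].sum(2); bg=np.median(w)
    wt=np.clip((bg-w)/(bg-np.percentile(w,3)),0,1); wt[wt<.3]=0
    n,l,st,_=cv2.connectedComponentsWithStats((wt>0).astype(np.uint8)); wt=wt*(l==1+np.argmax(st[1:,4]))
    M=cv2.moments(wt.astype(np.float32)); cu=M['m10']/M['m00']+u-20;cw=M['m01']/M['m00']+v-10
    def res(p):
        q=cv2.moments(hull(p)); return [q['m10']/q['m00']/16-cu,q['m01']/q['m00']/16-cw,20*(ang(q)-ang(M))]
    s=least_squares(res,guess,diff_step=1e-3,x_scale=[.01,.01,.01])
    print(f,s.x.round(4),'cost',round(float(s.cost),5),'area',round(M['m00']),round(cv2.contourArea(hull(s.x))/256)); return s.x
E
python3 - <<'E'
from hd import *
handle('top0',[.5175,-.2387,.083],.046)
handle('top3',[.503,-.004,.083],.010)
c=load('top5')
o=p2w(c,uc([(76,93),(88,503),(347,66),(426,470)],370,195,6),.047)
i=p2w(c,uc([(117,93),(130,500),(307,75),(385,468)],370,195,6),.047)
print(fit2([(.09,.06),(-.09,.0725),(.09,-.06),(-.09,-.0725)],o)); print(fit2([(.09,.046),(-.09,.0585),(.09,-.046),(-.09,-.0585)],i))
E
```

```text
top0 [ 0.5182 -0.2391  0.0861] cost 0.0 area 152 162
top3 [ 0.5006 -0.0083  0.0837] cost 0.0 area 142 148
(array([ 0.531 , -0.2366,  0.0801]), [[0.6, -0.2], [-0.6, -1.8], [0.2, 0.1], [-0.2, 1.9]])
(array([ 0.5305, -0.2367,  0.0855]), [[1.3, 4.2], [-1.1, 1.9], [2.6, -3.4], [-2.7, -2.8]])
```

```bash
python3 - <<'E'
from h import *
go(.5014,-.0064,.017,.0835)
E
```

```text
turn [ 0.0016 -0.0025  0.0015] then shift [-0.4309  0.239   0.9113] | pos [0.4603 0.055  0.1537] q7 0.11 F [-0.8 -0.3  0.3] w 0.043 t 33.8833
```

Request:
{"op": "arm_command", "data": {"plan": [[0.5,[-0.144,0.08,0],[0.0016,-0.0025,0.0015]],[0.5,[-0.144,0.08,0],[0,0,0]],[0.5,[-0.144,0.08,0],[0,0,0]],[0.5,[0,0,0.1],[0,0,0]],[0.5,[0,0,0.15],[0,0,0]],[0.5,[0,0,0.15],[0,0,0]],[0.5,[0,0,0.1],[0,0,0]],[0.5,[0,0,0],[0,0,0]],[0.5,[0,0,0],[0,0,0]]]}}

```text
time_s: 34.63
position: [0.5011, -0.0113, 0.0782]
ee_rot: [2.135, 2.304, -0.004]
force: [-0.5, 0.3, 0.2]
width: 0.0426
gripper_force: 0.0
```

```bash
python3 - <<'E'
from h import *
go(.5014,-.0064,.017,.0835)
E
```

```text
turn [-0.0012  0.0011 -0.0046] then shift [0.0321 0.0046 0.4078] | pos [ 0.5011 -0.0113  0.0782] q7 0.31 F [-0.5  0.3  0.2] w 0.0426 t 34.6333
```

Request:
{"op": "arm_command", "data": {"plan": [[0.5,[0.032,0.005,0.1],[-0.001,0.001,-0.0045]],[0.5,[0,0,0.1],[0,0,0]],[0.5,[0,0,0.1],[0,0,0]],[0.5,[0,0,0.07],[0,0,0]],[0.5,[0,0,0.038],[0,0,0]],[0.5,[0,0,0],[0,0,0]],[0.5,[0,0,0],[0,0,0]],[0.5,[0,0,0],[0,0,0]]]}}

```text
time_s: 35.3
position: [0.5024, -0.0055, 0.0176]
ee_rot: [2.125, 2.312, 0.002]
force: [0.7, -0.5, 0.6]
width: 0.0428
gripper_force: 0.0
```

```bash
python3 - <<'E'
from h import *
go(.5014,-.0064,.017,.0835)
E
```

```text
turn [ 0.0013 -0.      0.0006] then shift [-0.0053 -0.0071  0.004 ] | pos [ 0.5024 -0.0055  0.0176] q7 0.35 F [ 0.7 -0.5  0.6] w 0.0428 t 35.3
```

Close with 80 N, lift and check.

Request:
{"op": "arm_command", "data": {"plan": [[0.5,[-0.005,-0.006,0.004],[0,0,0]],[0,[0,0,0],[0,0,0]],[0,[0,0,0],[0,0,0]],[0,[0,0,0],[0,0,0]],[0,[0,0,0],[0,0,0]],[0,[0,0,0],[0,0,0]],[0,[0,0,0],[0,0,0]],[0,[0,0,0],[0,0,0]],[0,[0,0,0],[0,0,0]],[0,[0,0,-0.1],[0,0,0]],[0,[0,0,-0.15],[0,0,0]],[0,[0,0,-0.15],[0,0,0]],[0,[0,0,-0.15],[0,0,0]],[0,[0,0,-0.15],[0,0,0]],[0,[0,0,0],[0,0,0]],[0,[0,0,0],[0,0,0]]], "newtons": 80}}

```text
time_s: 36.63
position: [0.5013, -0.006, 0.1217]
ee_rot: [2.124, 2.313, 0.003]
force: [-1.1, 0.2, -3.3]
width: 0.0138
gripper_force: 78.9
```

```bash
python3 - <<'E'
from h import *
go(*(bx(-.100,0)+[.0008,.0019]),.12,.083)
print(bx(-.1,0)+[.0008,.0019])
E
```

```text
turn [ 0.0016 -0.0002  0.0013] then shift [-1.5344 -0.5904  0.0111] | pos [ 0.5013 -0.006   0.1217] q7 0.28 F [-1.1  0.2 -3.3] w 0.0138 t 36.6333
[ 0.43212063 -0.24270144]
```

Request:
{"op": "arm_command", "data": {"plan": [[0,[-0.154,-0.059,0],[0,0,0.001]],[0,[-0.154,-0.059,0],[0,0,0]],[0,[-0.154,-0.059,0],[0,0,0]],[0,[-0.154,-0.059,0],[0,0,0]],[0,[-0.154,-0.059,0],[0,0,0]],[0,[-0.154,-0.059,0],[0,0,0]],[0,[-0.154,-0.059,0],[0,0,0]],[0,[-0.154,-0.059,0],[0,0,0]],[0,[-0.154,-0.059,0],[0,0,0]],[0,[-0.154,-0.059,0],[0,0,0]],[0,[0,0,0],[0,0,0]],[0,[0,0,0],[0,0,0]],[0,[0,0,0],[0,0,0]]]}}

```text
time_s: 37.72
position: [0.4313, -0.2431, 0.1198]
ee_rot: [-2.126, -2.31, -0.0]
force: [0.3, 0.6, -1.9]
width: 0.0145
gripper_force: 78.8
```

```bash
python3 - <<'E'
from h import *
go(.4315,-.2437,.0545,.083)
c=snap('top','top6');crop('top6',360,190,460,310,5,'b6')
E
```

```text
turn [-0.0008 -0.0009 -0.0001] then shift [-0.0044  0.0008  0.4354] | pos [ 0.4313 -0.2431  0.1198] q7 0.76 F [ 0.3  0.6 -1.9] w 0.0145 t 37.7167
```

View pics/b6.png

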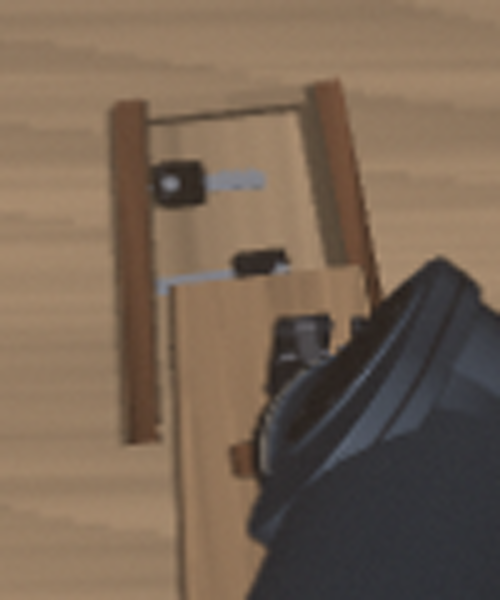

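The lid is aligned over the wide end, and the keys show at crop (180,185) and (260,262). Lowering it.

Request:
{"op": "arm_command", "data": {"plan": [[0,[-0.003,0.001,0.08],[0,0,0]],[0,[0,0,0.1],[0,0,0]],[0,[0,0,0.1],[0,0,0]],[0,[0,0,0.08],[0,0,0]],[0,[0,0,0.04],[0,0,0]],[0,[0,0,0.02],[0,0,0]],[0,[0,0,0.01],[0,0,0]],[0,[0,0,0.005],[0,0,0]],[0,[0,0,0],[0,0,0]],[0,[0,0,0],[0,0,0]]]}}

```text
time_s: 38.6
position: [0.4324, -0.2443, 0.0561]
ee_rot: [2.127, 2.311, 0.001]
force: [0.2, -0.4, -2.1]
width: 0.0143
gripper_force: 78.8
```

```bash
python3 - <<'E'
from h import *
go(.4315,-.2437,.0545,.083); print(observe()['ft_torque'])
E
```

```text
turn [0.0008 0.0002 0.0001] then shift [ 0.0043 -0.0054  0.0107] | pos [ 0.4324 -0.2443  0.0561] q7 0.81 F [ 0.2 -0.4 -2.1] w 0.0143 t 38.6
[ 0.01057926 -0.01567693  0.02232317]
```

Request:
{"op": "arm_command", "data": {"plan": [[0,[0,0,0.007],[0,0,0]],[0,[0,0,0.007],[0,0,0]],[0,[0,0,0],[0,0,0]],[0,[0,0,0],[0,0,0]]]}}

```text
time_s: 38.93
position: [0.432, -0.2442, 0.0535]
ee_rot: [2.127, 2.312, 0.001]
force: [1.0, 0.7, -2.8]
width: 0.0137
gripper_force: 78.8
```

Request:
{"op": "arm_command", "data": {"plan": [[0,[0,0,0.005],[0,0,0]],[0,[0,0,0],[0,0,0]],[0,[0,0,0],[0,0,0]]]}}

```text
time_s: 39.18
position: [0.432, -0.2442, 0.0527]
ee_rot: [2.127, 2.312, 0.001]
force: [-0.2, 0.3, -2.0]
width: 0.0142
gripper_force: 78.9
```

Request:
{"op": "arm_command", "data": {"plan": [[0,[0,0,0.007],[0,0,0]],[0,[0,0,0],[0,0,0]],[0,[0,0,0],[0,0,0]]]}}

```text
time_s: 39.43
position: [0.432, -0.2442, 0.0526]
ee_rot: [2.127, 2.311, 0.001]
force: [-3.0, 2.0, 13.1]
width: 0.0141
gripper_force: 80.8
```

Request:
{"op": "arm_command", "data": {"plan": [[0,[0,0,0.005],[0,0,0]],[0,[0,0,0],[0,0,0]],[0,[0,0,0],[0,0,0]]]}}

```text
time_s: 39.68
position: [0.432, -0.2442, 0.0525]
ee_rot: [2.127, 2.311, 0.002]
force: [-5.4, 3.7, 24.5]
width: 0.0139
gripper_force: 82.4
```

Request:
{"op": "arm_command", "data": {"plan": [[0,[0,0,-0.01],[0,0,0]],[0,[0,0.03,0],[0,0,0]],[0,[0,0.05,0],[0,0,0]],[0,[0,0.05,0],[0,0,0]],[0,[0,0.05,0],[0,0,0]],[0,[0,0.05,0],[0,0,0]],[0,[0,0.04,0],[0,0,0]],[0,[0,0,0],[0,0,0]],[0,[0,0,0],[0,0,0]]]}}

```text
time_s: 40.43
position: [0.4729, -0.241, 0.0527]
ee_rot: [2.127, 2.312, 0.0]
force: [-3.3, -0.3, 6.9]
width: 0.0143
gripper_force: 80.1
```

```bash
python3 - <<'E'
from h import *
go(*(bx(-.04,0)+[.0008,.0014]),.0526,.083); print(observe()['ft_torque'])
E
```

```text
turn [0.0002 0.0001 0.    ] then shift [0.0068 0.1277 0.0004] | pos [ 0.4729 -0.241   0.0527] q7 0.77 F [-3.3 -0.3  6.9] w 0.0143 t 40.4333
[-0.0022799   0.58970471 -0.04279505]
```

Request:
{"op": "arm_command", "data": {"plan": [[0,[0,0.04,0],[0,0,0]],[0,[0,0.04,0],[0,0,0]],[0,[0,0.04,0],[0,0,0]],[0,[0,0.04,0],[0,0,0]],[0,[0,0.04,0],[0,0,0]],[0,[0,0,0],[0,0,0]],[0,[0,0,0],[0,0,0]]]}}

```text
time_s: 41.02
position: [0.5028, -0.2386, 0.0527]
ee_rot: [2.127, 2.311, 0.0]
force: [-2.5, 0.5, 7.4]
width: 0.0143
gripper_force: 80.1
```

```bash
python3 - <<'E'
from h import *
go(*(bx(0,0)+[.0008,.0014]),.0526,.083); print(observe()['ft_torque'])
E
```

```text
turn [0.0002 0.0002 0.    ] then shift [0.0064 0.1943 0.0004] | pos [ 0.5028 -0.2386  0.0527] q7 0.74 F [-2.5  0.5  7.4] w 0.0143 t 41.0167
[-0.0519329   0.56639253 -0.02672529]
```

Smooth so far, with about 29 mm to go. Continuing.

Request:
{"op": "arm_command", "data": {"plan": [[0,[0,0.03,0],[0,0,0]],[0,[0,0.03,0],[0,0,0]],[0,[0,0.03,0],[0,0,0]],[0,[0,0.03,0],[0,0,0]],[0,[0,0.02,0],[0,0,0]],[0,[0,0,0],[0,0,0]],[0,[0,0,0],[0,0,0]]]}}

```text
time_s: 41.6
position: [0.5231, -0.2369, 0.0527]
ee_rot: [-2.128, -2.311, 0.001]
force: [-5.6, -0.2, 9.6]
width: 0.0143
gripper_force: 80.3
```

Request:
{"op": "arm_command", "data": {"plan": [[0,[0,0.013,0],[0,0,0]],[0,[0,0.013,0],[0,0,0]],[0,[0,0,0],[0,0,0]],[0,[0,0,0],[0,0,0]]]}}

```text
time_s: 41.93
position: [0.5265, -0.2367, 0.0527]
ee_rot: [-2.127, -2.31, 0.001]
force: [-6.0, -1.1, 10.2]
width: 0.014
gripper_force: 80.4
```

```bash
python3 - <<'E'
from h import *
go(*(bx(0,0)+[.0008,.0014]),.0526,.083); print(observe()['ft_torque'])
E
```

```text
turn [-0.0008 -0.0001 -0.0004] then shift [0.007  0.0363 0.0004] | pos [ 0.5265 -0.2367  0.0527] q7 0.71 F [-6.  -1.1 10.2] w 0.014 t 41.9333
[-0.13210482  1.31329104 -0.02877759]
```

Request:
{"op": "arm_command", "data": {"plan": [[0,[0,0.013,0],[0,0,0]],[0,[0,0,0],[0,0,0]],[0,[0,0,0],[0,0,0]]]}}

```text
time_s: 42.18
position: [0.5283, -0.2365, 0.0527]
ee_rot: [-2.127, -2.31, 0.001]
force: [-6.0, -0.9, 9.7]
width: 0.0143
gripper_force: 80.4
```

Request:
{"op": "arm_command", "data": {"plan": [[0,[0,0.009,0],[0,0,0]],[0,[0,0,0],[0,0,0]],[0,[0,0,0],[0,0,0]]]}}

```text
time_s: 42.43
position: [0.5294, -0.2365, 0.0527]
ee_rot: [-2.127, -2.31, 0.002]
force: [-7.8, -0.4, 10.4]
width: 0.0141
gripper_force: 80.5
```

Request:
{"op": "arm_command", "data": {"plan": [[0,[0,0.007,0],[0,0,0]],[0,[0,0,0],[0,0,0]],[0,[0,0,0],[0,0,0]]]}}

```text
time_s: 42.68
position: [0.5303, -0.2365, 0.0527]
ee_rot: [-2.127, -2.31, 0.002]
force: [-8.0, -0.3, 10.1]
width: 0.014
gripper_force: 80.6
```

Request:
{"op": "arm_command", "data": {"plan": [[0,[0,0.007,0],[0,0,0]],[0,[0,0,0],[0,0,0]],[0,[0,0,0],[0,0,0]]]}}

```text
time_s: 42.93
position: [0.5312, -0.2364, 0.0527]
ee_rot: [-2.127, -2.31, 0.002]
force: [-8.5, -0.4, 11.1]
width: 0.0144
gripper_force: 80.6
```

Request:
{"op": "arm_command", "data": {"plan": [[0,[0,0.007,0],[0,0,0]],[0,[0,0,0],[0,0,0]],[0,[0,0,0],[0,0,0]]]}}

```text
time_s: 43.18
position: [0.5323, -0.2364, 0.0527]
ee_rot: [-2.127, -2.31, 0.002]
force: [-8.4, -1.8, 11.4]
width: 0.014
gripper_force: 80.6
```

Request:
{"op": "arm_command", "data": {"plan": [[0,[0,0.005,0],[0,0,0]],[0,[0,0,0],[0,0,0]],[0,[0,0,0],[0,0,0]]]}}

```text
time_s: 43.43
position: [0.5329, -0.2364, 0.0527]
ee_rot: [-2.127, -2.309, 0.003]
force: [-8.3, -1.4, 11.6]
width: 0.0138
gripper_force: 80.6
```

Request:
{"op": "arm_command", "data": {"plan": [[0,[0,0.005,0],[0,0,0]],[0,[0,0,0],[0,0,0]],[0,[0,0,0],[0,0,0]]]}}

```text
time_s: 43.68
position: [0.5336, -0.2363, 0.0527]
ee_rot: [-2.127, -2.309, 0.003]
force: [-8.8, -0.6, 11.5]
width: 0.0142
gripper_force: 80.7
```

Request:
{"op": "arm_command", "data": {"plan": [[0,[0,0.005,0],[0,0,0]],[0,[0,0,0],[0,0,0]],[0,[0,0,0],[0,0,0]]]}}

```text
time_s: 43.93
position: [0.5338, -0.2363, 0.0527]
ee_rot: [-2.127, -2.309, 0.003]
force: [-10.7, -2.4, 12.9]
width: 0.0139
gripper_force: 80.9
```

Resistance is rising (0.2 mm of advance for a 0.75 mm command), so the taper is starting to bite.

Request:
{"op": "arm_command", "data": {"plan": [[0,[0,0.004,0],[0,0,0]],[0,[0,0,0],[0,0,0]],[0,[0,0,0],[0,0,0]]]}}

```text
time_s: 44.18
position: [0.5338, -0.2363, 0.0527]
ee_rot: [-2.127, -2.308, 0.004]
force: [-13.3, 0.4, 14.4]
width: 0.0141
gripper_force: 81.1
```

Request:
{"op": "arm_command", "data": {"plan": [[0,[0,0.003,0],[0,0,0]],[0,[0,0,0],[0,0,0]],[0,[0,0,0],[0,0,0]]]}}

```text
time_s: 44.43
position: [0.5339, -0.2363, 0.0527]
ee_rot: [-2.127, -2.307, 0.005]
force: [-13.7, -1.1, 15.1]
width: 0.0143
gripper_force: 81.2
```

Request:
{"op": "arm_command", "data": {"plan": [[0,[0,0.005,0],[0,0,0]],[0,[0,0,0],[0,0,0]],[0,[0,0,0],[0,0,0]]]}}

```text
time_s: 44.68
position: [0.534, -0.2363, 0.0527]
ee_rot: [-2.126, -2.306, 0.005]
force: [-15.9, -0.9, 17.9]
width: 0.014
gripper_force: 81.5
```

Request:
{"op": "arm_command", "data": {"plan": [[0,[0,-0.005,-0.01],[0,0,0]],[0,[0,-0.01,0],[0,0,0]],[0,[0,0,0],[0,0,0]],[0.35,[0,0,0],[0,0,0]],[0.35,[0,0,0],[0,0,0]],[0.35,[0,0,0],[0,0,0]],[0.35,[0,0,-0.05],[0,0,0]],[0.35,[0,0,-0.1],[0,0,0]],[0.35,[0,0,-0.2],[0,0,0]],[0.35,[0,0,-0.2],[0,0,0]],[0.35,[0.2,0,-0.1],[0,0,0]],[0.35,[0.2,0,0],[0,0,0]],[0.35,[0.2,0,0],[0,0,0]],[0.35,[0.2,0,0],[0,0,0]],[0.35,[0.2,0,0],[0,0,0]],[0.35,[0.2,0,0],[0,0,0]],[0.35,[0.2,0,0],[0,0,0]],[0.35,[0.2,0,0],[0,0,0]],[0.35,[0.2,0,0],[0,0,0]]]}}

```text
time_s: 46.27
position: [0.513, 0.0352, 0.1525]
ee_rot: [2.127, 2.311, 0.003]
force: [1.6, 0.6, -0.7]
width: 0.0296
gripper_force: 0.0
```

```bash
python3 - <<'E'
from hd import *
snap('top','top7'); crop('top7',370,195,450,295,6,'b7'); handle('top7',[.531,-.2366,.083],.046)
E
```

```text
top7 [ 0.5313 -0.2378  0.0834] cost 0.0 area 154 164
```

View pics/b7.png

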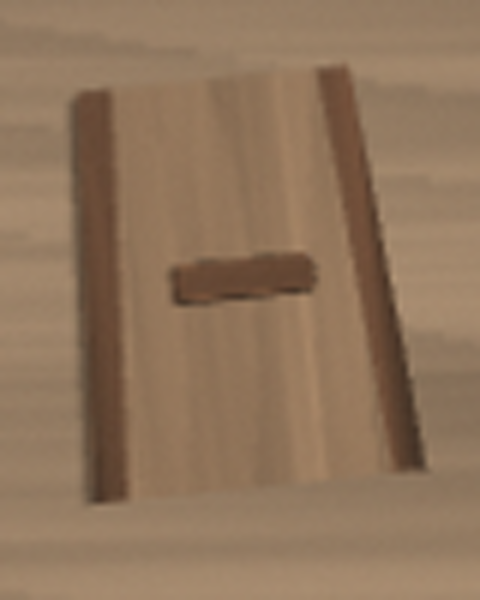

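The lid ends are flush with the rail ends at crop rows 66–93 and 470–503. The handle measures within about 1 mm of home, and the tray clip has not been touched. Handing in.

```bash
python3 -c "
from plant import *
print(sign_off())"
```

```text
the job is handed in; nothing more can be done
None
```

All three keys are in the box, the lid is wedged home with its ends flush (handle about 1 mm from its home point in the last picture), the spring clip was left in the tray, and the job is handed in; no verdict came back.

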